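Seat the check plug in the moisture meter's hidden socket

TASK

Run a reference check on the grey moisture meter: lift the square-headed check plug out of its wooden block, lower it into the meter's round test well and feel gently with its tip over the sprung plate at the bottom until it drops into the hidden socket, then seat it fully home and upright, never pushing the sprung plate down to its stop and never knocking the plug hard against the meter. Then let go of the plug, press the meter's round check button fully down and release it, leaving the plug seated and the canisters, glass cylinder and brass scoop undisturbed.

Things in the scene. Friction and masses are not known exactly. Their poses are not given: they have to be found in the camera images.
- meter: Grey moisture meter, fixed, a box 200 (x) by 260 (y) by 90 mm high with a flush dark screen, a round test well and a round button on its flat top. Origin at the centre of its underside, z up.
- well_mouth (a point): Centre of the mouth of the meter's test well, level with its top, 90 mm above the counter; axes as the meter's. The well is a round shaft 44 mm wide, 40 mm deep, plain vertical walls. In its floor, a flat black sprung plate, is a hidden socket, NOT at the centre: its centre lies anywhere within 6 mm either way along x and 6 mm either way along y of the well's axis; find it by feel.
- contact_plate (a joint): Travel of the sprung plate, m: 0 at rest (its top 40 mm below the well's mouth), 0.008 at its stop, growing downward; springs back. Moves from about 1.5 N, then 1.2 N per mm (9.9 N at 7 mm, which must not be reached). Its one hole is the blind socket: round, upright, 13.5 mm wide, 16 mm deep, rim chamfered 1 mm.
- check_button (a joint): Travel of the check button, m: 0 up, 0.006 fully down; a spring returns it; fully down takes about 5 N.
- check_button_top (a point): Centre of the top of the round check button (30 mm across), which is pressed straight down. It stands on the meter's top near one end, about 135 mm from the well.
- plug_head (a point): Centre of the check plug's square grip head: black block 24 x 24 mm, 36 mm high, sides along this point's x and y, z up along the plug. Under it a round steel shaft 12 mm wide, 68 mm long; 104 mm in all, 70 to 110 g, loose. This point is 86 mm above the tip. Seated fully home in the socket, the head's underside is 12 mm above the meter's top.
- plug_tip (a point): Centre of the flat foot of the plug's shaft (foot chamfered 1.5 mm), 86 mm below plug_head along the plug's axis. Fully home, it is 56 mm below the well's mouth.
- block: Wooden holder block, fixed, 70 by 90 by 40 mm high, origin at the centre of its underside. The plug stands upright in the 14 mm hole in the middle of its top, 30 mm deep.
- silver_canister: Silver screw-top tin canister, 88 mm across, 194 mm tall, loose, origin at the centre of its underside; bystander.
- olive_canister: Olive screw-top tin canister, 88 mm across, 194 mm tall, loose, origin at the centre of its underside; bystander.
- glass_cylinder: Glass graduated cylinder, 36 mm across on a 68 mm foot, 190 mm tall, loose, origin at the centre of its underside; bystander.
- scoop: Brass spoon scoop about 170 mm long lying on the counter along its own x, loose; bystander.
There are look-alikes about, which are no part of the job. What is meant by the part that bears plug_head is not orange or pink, and is the smaller of those in its own colour.

How it is judged:
By the outcome, as a careful person would: the job done as asked, in the order asked, and still so for the second after the job is handed in, with the robot touching nothing.
It also fails if it takes over 72 s, if anything falls off the work surface, if the arm or the gripper's body presses on something with over 40 N, if the wrist force passes 120 N, or if a joint passes its speed limit or range.

ROBOT

A 6-joint arm with a two-finger parallel gripper is mounted at the origin on the work surface. World frame = base frame: x ahead of the robot, y to its left, z up, the work surface at z = 0. Lengths are in mm, angles in rad, forces in N, time in s.
With the tool pointing down it reaches from about 350 to 775 mm from the base axis. Payload 7.3 kg.
Tool frame: the origin (TCP) lies midway between the tips of the shut fingers; the grasp point (between the pads) lies 19 mm behind it (bot.tcp_to_grasp is the distance from the TCP to the grasp point, in mm); z points along the fingers, y is the line along which they close (so a half turn about z gives the same grasp; the last joint's range is limited). The gripper opens to 92 mm and grips with 3 to 60 N. Pads are 19 mm wide; open, the fingers measure 130 mm over their backs; the gripper's body (75 mm by 190 mm) begins 47 mm behind the grasp point.
Start: joints at [-1.396, 0.342, 1.524, -0, 1.275, -0.146], TCP at [165.569, -498.229, 226.741] pointing down, gripper open.
Joint ranges: [-2.53, 2.53], [-0.77, 2.02], [0.04, 2.7], [-1, 4.14], [0.28, 2.66], [-3.11, 3.11]. Speed limits (rad/s): [2.57, 2.57, 3.14, 3.14, 3.14, 3.14].

INTERFACE

Orientations are given as [roll, pitch, yaw] about the fixed x, y, z axes, in that order (R = Rz(yaw) Ry(pitch) Rx(roll)).
In Python, from plant import bot, viewer gives the robot as it stands. The module is installed in compiled form; this text tells all that it offers.
- The arm moves only by the shell command python3 -m handwheel 'ROWS'. ROWS is text: rows parted by semicolons, each of 7 numbers parted by spaces: the shift along the tool's x, y, z scaled (see below), then the turn, a rotation vector about the tool's x, y, z scaled (see below), then the opening, from -1 (shut) to 1 (fully open), so that 0 is half open. In form: tx ty tz rx ry rz gripper; .... A call has 1 to 8 rows; each row is the pose to reach, as a shift and turn from the pose commanded when the call began, along the tool's axes at that moment, turning the shorter way round; what a row does not reach only later rows make up. The controller multiplies each number of a shift by 10 cm and each number of a turn by pi rad. A row lasts 1/12 s, in which the tool goes at most 41.7 mm and 7.16 degrees, less where a joint would pass 70% of its speed; a pose out of reach is approached as far as the arm can. A call with a number of a shift or a turn outside -1 to 1 is refused whole. A call with a gripper value outside its range is refused whole. The fingers move at their own pace and stop on an object; the grip force is fixed at half the most. Time passes only in rows, so rows that repeat a pose let the fingers close. It gives the time, the measured TCP pose, the force, the opening and the grip force at its end, in the units of the state.
- bot.get_obs(): the state, without advancing time (a new reading comes with each control period).
- viewer.capture(name): name is "scene" or "top"; returns a dict with "frame" (420x560x3 uint8, red, green, blue), "fov_y" (degrees; the focal length in pixels is half the picture's height over the tangent of half this angle, whatever the lens; pixels are square), "cx", "cy" (the principal point, pixels), "T" (4x4, takes a point from camera to world coordinates). Camera axes: x right, y down, z forward; pixel columns grow to the right and rows downward; lengths in mm; the calibration is good to about 2 mm. A picture is of the moment at which its call begins. There is no depth.
- bot.close_job(): hands the job in; it is judged then, once.
Trained networks look in a picture, given as the dict that the camera call returned (one of the last four; its "shot" number tells which), for a name from the list of things; names that differ only in an ending like _2 or _b are one class to them, and where a whole thing is asked for, a point or a joint stands for the part that bears it (a point fixed in the world has none). Each returns a list of dicts, best first, with "score" (0 to 1); they miss things now and then, are a little off and sometimes report something else, mostly with a low value. They report only what shows in the picture. A call takes as long as a camera call. They do not tell look-alikes from the thing itself.
- viewer.recognise(target, picture): "centre" ([column, row] in pixels, amid what is visible of it).
- viewer.cut_out(target, picture): "pixels" (420x560 bool, what is visible of it) and "centre" ([column, row] in pixels, amid what is visible of it).
The state is a dict: "time": time; "joint_positions": joint angles; "dq": joint speeds; "tau": joint torques, N m; "tool_pos": TCP position; "tcp_rot": TCP orientation; "contact_force": force on the tool from outside, world axes, zero at the start; "moment": the same for the moment, N m; "grip_width": finger opening in mm; "finger_force": force on a finger pad.
Only numpy, scipy, OpenCV 4.12 (cv2) and the standard library are available. Lean on these libraries where they do the work, as an engineer would, in place of code of your own. Each camera call takes 0.05 s, during which the arm holds its last target. There are 200 camera calls.

## Working session

There is one attempt and no reset: what is moved stays moved. The work goes in short steps, Python scripts to look and compute and a shell command to move; the robot and the scene stay as the last step left them, time stands still between calls to the robot, and variables do not carry over. Pictures are saved under pics/ and viewed, at most 10 in all, crops included, and the job is handed in when it is done.

```bash
mkdir -p pics; cat > h.py <<'E'
import numpy as np, cv2
from plant import bot, viewer
def K(p):
    f=p["frame"].shape[0]/2/np.tan(np.radians(p["fov_y"])/2); return f,p["cx"],p["cy"]
def ray(p,uv):
    f,cx,cy=K(p); d=np.array([(uv[0]-cx)/f,(uv[1]-cy)/f,1.]); T=np.array(p["T"]); return T[:3,3],T[:3,:3]@d
def atz(p,uv,z):
    o,d=ray(p,uv); return o+d*(z-o[2])/d[2]
def proj(p,X):
    f,cx,cy=K(p); T=np.array(p["T"]); c=T[:3,:3].T@(np.array(X)-T[:3,3]); return [cx+f*c[0]/c[2],cy+f*c[1]/c[2]]
def save(p,n,crop=None,s=1):
    im=p["frame"][:,:,::-1]
    if crop: a,b,c,d=crop; im=im[b:d,a:c]
    cv2.imwrite("pics/"+n,cv2.resize(im,None,fx=s,fy=s,interpolation=cv2.INTER_CUBIC))
E
python3 - <<'E'
from h import *
s=viewer.capture("scene");t=viewer.capture("top")
save(s,"s0.png");save(t,"t0.png")
for n,p in(("scene",s),("top",t)):
    print(n,p["fov_y"],p["cx"],p["cy"],np.round(p["T"],3).tolist())
    for k in "meter well_mouth check_button_top plug_head block silver_canister olive_canister glass_cylinder scoop".split():
        print(k,[(np.round(r["centre"]).tolist(),round(r["score"],2)) for r in viewer.recognise(k,p)[:5]])
print(bot.get_obs())
E
```

```text
scene 46.60333598613505 282.0034264288702 202.08904797517633 [[0.794, 0.324, -0.515, 1185.165], [0.608, -0.44, 0.661, -752.657], [-0.012, -0.838, -0.546, 734.736], [0.0, 0.0, 0.0, 1.0]]
meter [([296.0, 215.0], 0.74)]
well_mouth [([300.0, 213.0], 0.72)]
check_button_top [([265.0, 194.0], 0.65)]
plug_head [([110.0, 278.0], 0.94), ([123.0, 224.0], 0.91), ([157.0, 249.0], 0.9), ([182.0, 284.0], 0.68)]
block [([163.0, 279.0], 0.69)]
silver_canister [([325.0, 132.0], 0.67)]
olive_canister [([373.0, 151.0], 0.88), ([162.0, 245.0], 0.62)]
glass_cylinder [([218.0, 305.0], 0.93)]
scoop []
top 50.689629209971045 280.66278387886257 211.9355079055002 [[0.026, -0.985, 0.168, 382.137], [-1.0, -0.025, 0.01, 19.96], [-0.006, -0.168, -0.986, 1237.693], [0.0, 0.0, 0.0, 1.0]]
meter [([267.0, 209.0], 0.61)]
well_mouth [([262.0, 208.0], 0.69)]
check_button_top []
plug_head [([449.0, 253.0], 0.72), ([402.0, 214.0], 0.63), ([264.0, 208.0], 0.62), ([405.0, 303.0], 0.52), ([128.0, 259.0], 0.46)]
block [([391.0, 256.0], 0.57), ([400.0, 255.0], 0.54)]
silver_canister [([127.0, 261.0], 0.62)]
olive_canister [([145.0, 186.0], 0.72)]
glass_cylinder [([406.0, 177.0], 0.57)]
scoop [([262.0, 135.0], 0.81)]
{'time': 1.0, 'joint_positions': array([-1.39600511e+00,  3.41980997e-01,  1.52410278e+00,  9.45814512e-06,
        1.27541348e+00, -1.45990264e-01]), 'dq': array([ 0.00069973, -0.00070562,  0.00145753, -0.00014642,  0.00028022,
        0.00092159]), 'tau': array([-9.68474669e-04, -4.31143034e+01, -2.44483066e+01,  7.16872746e-02,
        4.83406638e-02, -3.56687053e-05]), 'tool_pos': array([ 165.56799406, -498.22352076,  226.74940704]), 'tcp_rot': array([3.14149695e+00, 4.92528813e-06, 3.20778726e-01]), 'contact_force': array([ 0.79770274, -0.14051346,  0.0879313 ]), 'moment': array([-0.02326457, -0.01378343,  0.0036459 ]), 'finger_force': 0.0, 'grip_width': 92.14997420507531}
```

View pics/s0.png

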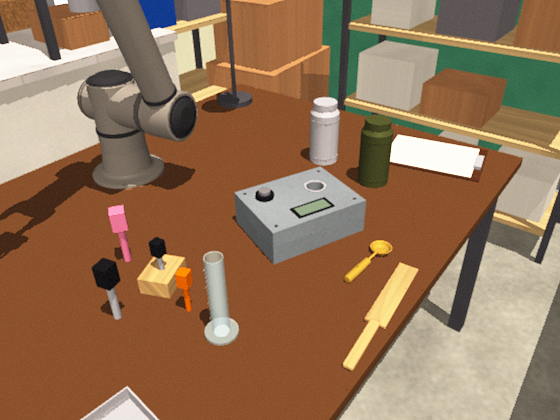

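View pics/t0.png

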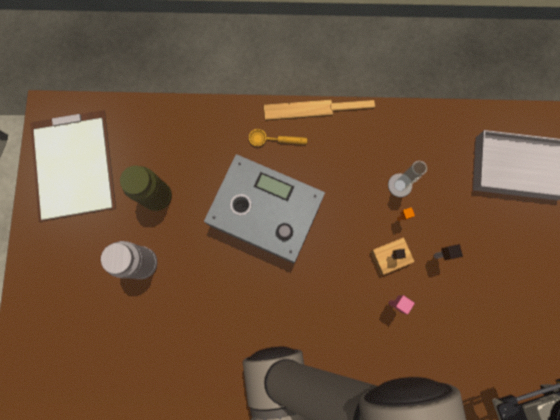

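```bash
python3 - <<'E'
from h import *
s=viewer.capture("scene");t=viewer.capture("top")
a=cv2.resize(s["frame"][195:325,90:210],(480,520),interpolation=cv2.INTER_CUBIC)
b=cv2.resize(t["frame"][230:280,370:410],(320,400),interpolation=cv2.INTER_CUBIC)
im=np.zeros((520,800,3),np.uint8);im[:,:480]=a;im[:400,480:]=b
cv2.imwrite("pics/c1.png",im[:,:,::-1])
cv2.imwrite("pics/c2.png",cv2.resize(t["frame"][150:270,200:330],None,fx=5,fy=5,interpolation=cv2.INTER_CUBIC)[:,:,::-1])
for n,p in(("s",s),("t",t)):
  for k in ["plug_head","plug_tip","block","well_mouth","check_button_top","check_button","meter"]:
    for r in viewer.cut_out(k,p)[:5]:
        m=r["pixels"].astype(np.uint8); c=max(cv2.findContours(m,0,1)[0],key=cv2.contourArea)
        print(n,k,np.round(r["centre"],1),round(r["score"],2),int(m.sum()),cv2.boundingRect(m),np.round(cv2.minAreaRect(c)[2],1),np.round(cv2.minAreaRect(c)[0],1))
E
```

```text
s plug_head [159.5 247.8] 0.88 394 (149, 237, 18, 35) 71.6 [159.8 253.9]
s plug_head [184.6 280.8] 0.76 420 (176, 268, 17, 43) 90.0 [184. 289.]
s plug_head [108.9 280. ] 0.67 970 (92, 258, 30, 62) 71.6 [111.3 288.2]
s plug_head [123.8 225. ] 0.64 653 (109, 206, 23, 56) 80.5 [120.5 234. ]
s plug_tip [160.2 250. ] 0.89 355 (150, 237, 17, 34) 82.9 [159.  253.5]
s plug_tip [108.  276.8] 0.68 904 (92, 258, 30, 62) 69.0 [111.9 288. ]
s plug_tip [125.4 227. ] 0.56 630 (109, 206, 23, 56) 77.0 [121.6 233.7]
s block [164.3 276.7] 0.89 1287 (138, 256, 48, 41) 22.2 [160.6 274.1]
s well_mouth [298.3 212.1] 0.96 8465 (234, 168, 133, 96) 72.7 [302.6 212.8]
s check_button_top [266.1 195.5] 0.41 98 (259, 187, 12, 10) 90.0 [264.5 191.5]
s meter [296.2 213.1] 0.55 8400 (235, 167, 131, 97) 72.6 [302.1 213. ]
t plug_head [404.3 301.2] 0.87 307 (389, 294, 25, 19) 29.7 [401.  302.2]
t plug_head [450.9 252.4] 0.79 282 (434, 245, 29, 14) 82.9 [447.8 252.2]
t plug_head [393.9 254.4] 0.65 139 (391, 248, 15, 11) 90.0 [398. 253.]
t plug_head [404.8 213.7] 0.55 110 (399, 208, 14, 12) 71.6 [405.3 213.8]
t plug_tip [450.8 253.2] 0.88 324 (434, 243, 29, 17) 78.7 [447.6 251.9]
t plug_tip [403.6 215.1] 0.56 164 (397, 208, 17, 13) 90.0 [405. 214.]
t plug_tip [397.6 253.7] 0.49 103 (392, 249, 13, 9) 90.0 [398. 253.]
t plug_tip [405.3 303.7] 0.49 301 (389, 295, 25, 19) 33.7 [401.  302.5]
t plug_tip [284.2 229.9] 0.4 104 (279, 225, 11, 12) 90.0 [284.  230.5]
t block [390.6 256. ] 0.81 774 (371, 238, 42, 36) 68.2 [391.2 255.6]
t block [237.7 204.4] 0.16 152 (234, 199, 15, 13) 90.0 [241. 205.]
t well_mouth [263.2 208.4] 0.62 7459 (204, 155, 120, 108) 24.6 [263.8 207.2]
t check_button [284.7 229.1] 0.64 102 (279, 225, 11, 12) 90.0 [284.  230.5]
t meter [265.4 206.9] 0.63 7238 (205, 155, 118, 107) 23.9 [263.8 207.5]
```

View pics/c1.png

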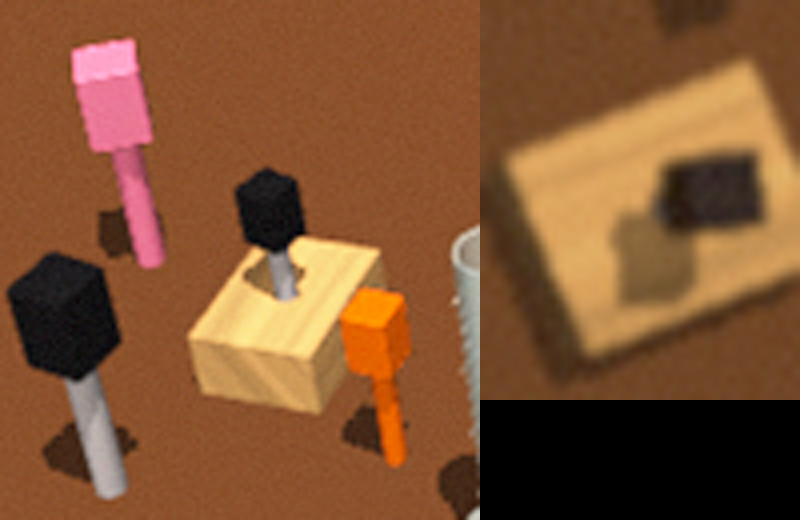

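View pics/c2.png

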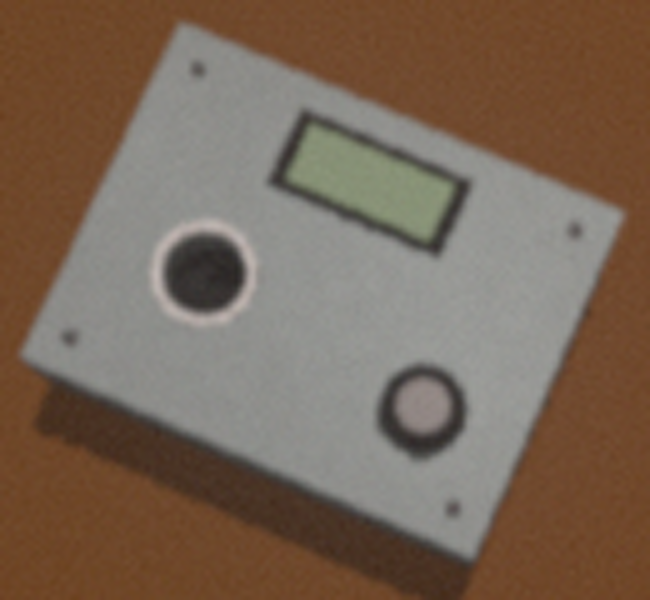

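```bash
cat > m.py <<'E'
from h import *
from scipy.optimize import minimize
s=viewer.capture("scene");t=viewer.capture("top")
def hull(p,X,up,off,w,h):
    q=np.array([proj(p,x) for x in X]); m=np.zeros((h*up,w*up),np.uint8)
    c=cv2.convexHull(((q-off+.5)*up-.5).astype(np.float32)).round().astype(np.int32); cv2.fillConvexPoly(m,c,1); return m>0
up=8; rois=[(s,148,232,20,30),(t,388,244,22,18)]
masks=[]
for p,a,b,w,h in rois:
    g=cv2.resize(p["frame"][b:b+h,a:a+w].max(2),None,fx=up,fy=up,interpolation=cv2.INTER_CUBIC); masks.append(g<62)
    print(masks[-1].sum()/up**2)
cube=np.array([[i,j,k] for i in(-12,12) for j in(-12,12) for k in(-18,18)],float)
def box(v):
    x,y,yaw=v[:3]; c,q=np.cos(yaw),np.sin(yaw); X=cube@np.array([[c,-q,0],[q,c,0],[0,0,1]]).T; X+= [x,y,v[3]]
    return X
def cost(v,use=(0,1)):
    e=0
    for i in use:
        p,a,b,w,h=rois[i]; m=hull(p,box(v),up,np.array([a,b]),w,h); e+=1-(m&masks[i]).sum()/max(1,(m|masks[i]).sum())
    return e
x0=atz(t,(400.5,253.5),114)
best=min((minimize(cost,[x0[0],x0[1],y,96],method="Nelder-Mead",options=dict(initial_simplex=np.array([[x0[0],x0[1],y,96]]+[[x0[0]+6*(i==0),x0[1]+6*(i==1),y+.2*(i==2),96+5*(i==3)] for i in range(4)]))) for y in np.arange(-.75,.75,.2)),key=lambda r:r.fun)
print("head",best.x.round(3),best.fun, x0.round(1))
for k in (0,1):
    r=[(round(cost([best.x[0],best.x[1],y,best.x[3]],(k,)),3)) for y in np.arange(-.8,.8,.1)]; print(r)
cs=lambda x,y:((x+.5)/5-.5+200,(y+.5)/5-.5+150)
for n,uv,z in[("well",(204,271),90),("btn",(421,403),90),("btn",(421,403),105)]: print(n,atz(t,cs(*uv),z).round(1))
C=[atz(t,cs(*u),90) for u in[(180,22),(625,212),(473,560),(20,356)]]; print(np.round(C,1),np.mean(C,0).round(1),[np.linalg.norm(C[i]-C[i-1]).round(1) for i in range(4)],np.degrees(np.arctan2(*(C[0]-C[3])[1::-1])))
print("well scene(314,186)",atz(s,(314.5,186),90).round(1),"btn scene top",atz(s,(264.5,190.5),100).round(1))
print("bigblack",atz(t,(454,252),130).round(1),"pink",atz(t,(405,305),120).round(1),"orange",atz(t,(408,213),90).round(1),"block",atz(t,(393,254.5),40).round(1))
print("olive",atz(t,(137,181),194).round(1),"silver",atz(t,(120,259),194).round(1),"glass foot",atz(t,(400,185),0).round(1))
E
python3 m.py
```

```text
261.390625
74.53125
head [ 4.74379e+02 -2.71933e+02  3.12000e-01  9.34450e+01] 0.5514305176851446 [ 474.5 -273.9  114. ]
[np.float64(0.186), np.float64(0.223), np.float64(0.263), np.float64(0.224), np.float64(0.18), np.float64(0.137), np.float64(0.114), np.float64(0.128), np.float64(0.143), np.float64(0.152), np.float64(0.154), np.float64(0.146), np.float64(0.149), np.float64(0.138), np.float64(0.13), np.float64(0.156)]
[np.float64(0.456), np.float64(0.464), np.float64(0.467), np.float64(0.469), np.float64(0.465), np.float64(0.463), np.float64(0.459), np.float64(0.454), np.float64(0.445), np.float64(0.433), np.float64(0.418), np.float64(0.411), np.float64(0.418), np.float64(0.433), np.float64(0.444), np.float64(0.451)]
well [596.6 138.4  90. ]
btn [529.4  22.3  90. ]
btn [527.5  22.3 105. ]
[[732.4 156.9  90. ]
 [633.9 -83.   90. ]
 [448.6  -6.5  90. ]
 [548.9 233.   90. ]] [590.9  75.1  90. ] [np.float64(198.6), np.float64(259.4), np.float64(200.4), np.float64(259.6)] -22.51604630923135
well scene(314,186) [598.2 137.5  90. ] btn scene top [519.7  32.7 100. ]
bigblack [ 480.3 -402.8  130. ] pink [ 347.4 -281.   120. ] orange [ 583.  -301.9   90. ] block [ 477.3 -273.1   40. ]
olive [627.1 380.5 194. ] silver [438.2 405.3 194. ] glass foot [ 679.3 -306.1    0. ]
```

```bash
sed -i 's/masks.append(g<62)/masks.append(g<(60 if p is s else 85)); cc=cv2.connectedComponentsWithStats(masks[-1].astype(np.uint8)); masks[-1]=cc[1]==1+np.argmax(cc[2][1:,4])/' m.py
sed -i '/^cs=/,$d' m.py
cat >> m.py <<'E'
ims=[]
for (p,a,b,w,h),m in zip(rois,masks):
    im=cv2.resize(p["frame"][b:b+h,a:a+w],None,fx=16,fy=16,interpolation=cv2.INTER_CUBIC)*2//1
    im=np.clip(cv2.resize(p["frame"][b:b+h,a:a+w],None,fx=16,fy=16,interpolation=cv2.INTER_CUBIC).astype(int)*2,0,255).astype(np.uint8)
    c=cv2.findContours(cv2.resize(m.astype(np.uint8),None,fx=2,fy=2),0,1)[0]; cv2.drawContours(im,c,-1,(0,255,0),1)
    X=box(best.x); q=((np.array([proj(p,x) for x in X])-[a,b]+.5)*16).astype(int)
    for i in range(8):
        for j in range(i):
            if bin(i^j).count("1")==1: cv2.line(im,tuple(map(int,q[i])),tuple(map(int,q[j])),(255,0,0),1)
    o=np.zeros((480,352,3),np.uint8); o[:im.shape[0],:im.shape[1]]=im; ims.append(o)
cv2.imwrite("pics/c3.png",np.hstack(ims)[:,:,::-1])
E
python3 m.py
```

```text
260.203125
93.25
head [ 4.74148e+02 -2.72037e+02  3.17000e-01  9.40330e+01] 0.41075875292056296 [ 474.5 -273.9  114. ]
[np.float64(0.185), np.float64(0.225), np.float64(0.262), np.float64(0.227), np.float64(0.182), np.float64(0.139), np.float64(0.116), np.float64(0.133), np.float64(0.149), np.float64(0.154), np.float64(0.159), np.float64(0.157), np.float64(0.153), np.float64(0.14), np.float64(0.137), np.float64(0.159)]
[np.float64(0.345), np.float64(0.351), np.float64(0.358), np.float64(0.355), np.float64(0.352), np.float64(0.342), np.float64(0.334), np.float64(0.317), np.float64(0.307), np.float64(0.29), np.float64(0.275), np.float64(0.265), np.float64(0.281), np.float64(0.301), np.float64(0.32), np.float64(0.336)]
```

View pics/c3.png

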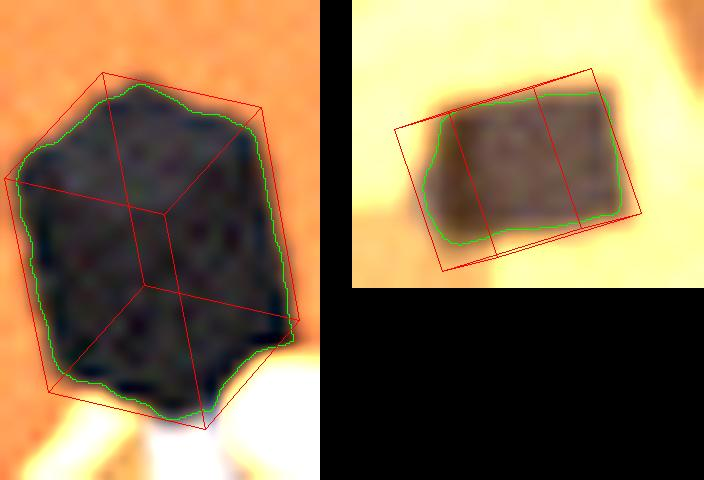

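```bash
cat >> m.py <<'E'
P=[atz(s,(148+u/16-.5,232+v/16-.5),114) for u,v in[(20,165),(140,85),(255,130)]]
for i in(0,1): d=P[i+1]-P[i]; print(np.linalg.norm(d).round(1),np.degrees(np.arctan2(d[1],d[0])).round(1))
def c2(v,k):
    global cube; c0=cube; cube=cube*v[3]; r=cost([v[0],v[1],v[2],96],(k,)); cube=c0; return r
for k in(0,1):
  for y in(-.3,-.1,.1,.3):
    S=np.array([[474.,-272,y,.95]]*5); S[1,0]+=5;S[2,1]+=5;S[3,2]+=.15;S[4,3]-=.07
    r=minimize(c2,S[0],(k,),method="Nelder-Mead",options=dict(initial_simplex=S)); print(k,r.x.round(3),round(r.fun,3))
E
python3 m.py | tail -10
```

```text
20.8 92.3
20.0 7.3
0 [ 4.76509e+02 -2.73571e+02  1.50000e-01  9.13000e-01] 0.028
0 [ 4.76441e+02 -2.73494e+02  1.49000e-01  9.10000e-01] 0.028
0 [ 4.76501e+02 -2.73596e+02  1.18000e-01  9.13000e-01] 0.028
0 [ 4.76495e+02 -2.73517e+02  1.51000e-01  9.10000e-01] 0.028
1 [ 4.74842e+02 -2.73274e+02  1.61000e-01  8.31000e-01] 0.099
1 [ 4.74867e+02 -2.73030e+02  1.65000e-01  8.36000e-01] 0.1
1 [ 4.74741e+02 -2.72707e+02  1.78000e-01  8.46000e-01] 0.103
1 [ 4.74682e+02 -2.72855e+02  1.73000e-01  8.31000e-01] 0.098
```

```bash
cat >> h.py <<'E'
from scipy.spatial.transform import Rotation as Ro
def go(pos,yaw):
    o=bot.get_obs(); R=Ro.from_euler("xyz",o["tcp_rot"]); 
    v=R.inv().apply(np.array(pos)-o["tool_pos"])/100; w=(R.inv()*Ro.from_euler("xyz",[np.pi,0,yaw])).as_rotvec()/np.pi
    print("t",round(o["time"],2),"pos",o["tool_pos"].round(2),"rpy",o["tcp_rot"].round(4),"F",o["contact_force"].round(2),"w",round(o["grip_width"],1),"grip",round(o["finger_force"],1)); print("row",v.round(4),w.round(4))
E
python3 -c "
from h import *
go([476,-273.4,227],.12)"
```

```text
t 2.1 pos [ 165.57 -498.24  226.75] rpy [3.1415 0.     0.3208] F [-0.85 -0.83  0.52] w 92.3 grip 0.0
row [ 3.6549e+00 -1.1549e+00 -2.7000e-03] [ 0.     -0.      0.0639]
```

```bash
H="python3 -m handwheel"
python3 -m handwheel '0.914 -0.289 0 0 0 0 0.3;0.914 -0.289 0 0 0 0 0.3;0.914 -0.289 0 0 0 0 0.3'
python3 -m handwheel '0.914 -0.289 0 0 0 0 0.3;0.914 -0.289 0 0 0 0 0.3;0.914 -0.289 0 0 0 0 0.3'
python3 -m handwheel '0.914 -0.289 0 0 0 0 0.3;0.914 -0.289 0 0 0 0 0.3;0.914 -0.289 0 0 0 0 0.3'
python3 -m handwheel '0.914 -0.289 0 0 0 0.064 0.3;0.914 -0.289 0 0 0 0.064 0.3;0.914 -0.289 0 0 0 0.064 0.3;0.914 -0.289 0 0 0 0.064 0.3;0.914 -0.289 0 0 0 0.064 0.3'
python3 -c "
from h import *
go([476,-273.4,84],.12)"
```

```text
time: 2.35
tool_pos: [246.0, -439.2, 226.7]
tcp_rot: [-3.141, -0.002, 0.322]
contact_force: [0.3, 0.2, -0.3]
grip_width: 76.2
finger_force: 0.0
time: 2.6
tool_pos: [324.0, -382.8, 226.9]
tcp_rot: [-3.141, -0.002, 0.324]
contact_force: [0.2, 0.8, 0.1]
grip_width: 60.6
finger_force: 0.0
time: 2.85
tool_pos: [401.7, -326.6, 226.9]
tcp_rot: [-3.141, -0.002, 0.324]
contact_force: [-0.7, 0.8, 0.4]
grip_width: 59.7
finger_force: 0.0
time: 3.27
tool_pos: [476.2, -273.0, 226.5]
tcp_rot: [3.141, 0.001, 0.122]
contact_force: [-0.7, 0.5, -0.8]
grip_width: 59.6
finger_force: 0.0
t 3.27 pos [ 476.22 -272.99  226.46] rpy [3.1414e+00 8.0000e-04 1.2240e-01] F [-0.68  0.45 -0.84] w 59.6 grip 0.0
row [-0.0016  0.0035  1.4246] [0.0001 0.0002 0.0008]
```

```bash
python3 -m handwheel '0 0.003 0.95 0 0 0.001 0.3;0 0.003 0.95 0 0 0.001 0.3;0 0.003 0.95 0 0 0.001 0.3'
python3 -m handwheel '0 0 0.3 0 0 0 0.3;0 0 0.475 0 0 0 0.3;0 0 0.475 0 0 0 0.3;0 0 0.475 0 0 0 0.3'
python3 -m handwheel '0 0 0 0 0 0 -0.3;0 0 0 0 0 0 -0.6;0 0 0 0 0 0 -0.6;0 0 0 0 0 0 -0.6;0 0 0 0 0 0 -0.6;0 0 0 0 0 0 -0.6'
python3 -c "
from h import *
go([596,138,200],.12)
p=viewer.capture('scene');save(p,'g1.png',(90,180,250,320),4)"
```

```text
time: 3.52
tool_pos: [472.2, -272.9, 126.5]
tcp_rot: [-3.136, 0.007, 0.116]
contact_force: [-0.8, 0.8, -1.0]
grip_width: 59.6
finger_force: 0.0
time: 3.85
tool_pos: [474.9, -274.4, 84.0]
tcp_rot: [-3.141, 0.002, 0.115]
contact_force: [0.1, 0.6, 0.2]
grip_width: 59.9
finger_force: 0.0
time: 4.35
tool_pos: [476.3, -273.6, 84.6]
tcp_rot: [3.141, -0.001, 0.117]
contact_force: [0.5, 0.3, 0.4]
grip_width: 24.0
finger_force: 0.0
t 4.35 pos [ 476.27 -273.59   84.62] rpy [ 3.141e+00 -5.000e-04  1.168e-01] F [0.45 0.34 0.39] w 24.0 grip 0.0
row [ 1.6694 -3.9476 -1.1552] [ 0.0002 -0.0002 -0.001 ]
```

View pics/g1.png

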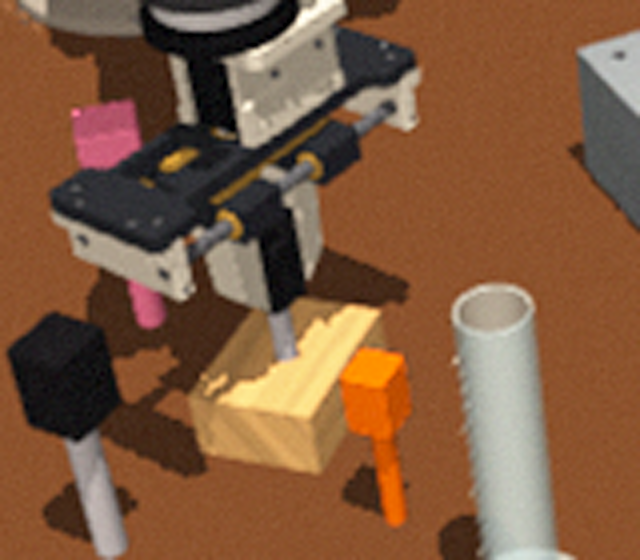

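```bash
python3 -m handwheel '0 0 0 0 0 0 -1;0 0 0 0 0 0 -1;0 0 0 0 0 0 -1'
python3 -m handwheel '0 0 -0.1 0 0 0 -1;0 0 -0.25 0 0 0 -1;0 0 -0.5 0 0 0 -1;0 0 -0.6 0 0 0 -1;0 0 -0.6 0 0 0 -1'
python3 -m handwheel '0 0 -0.25 0 0 0 -1;0 0 -0.55 0 0 0 -1;0 0 -0.6 0 0 0 -1;0 0 -0.6 0 0 0 -1'
python3 -c "
from h import *
go([596,138,205],.117)
p=viewer.capture('scene');save(p,'g2.png',(90,150,250,290),4)"
```

```text
time: 4.65
tool_pos: [476.3, -273.6, 84.6]
tcp_rot: [3.141, -0.0, 0.117]
contact_force: [-0.4, -0.2, 4.9]
grip_width: 23.7
finger_force: 30.0
time: 5.07
tool_pos: [477.3, -274.5, 146.9]
tcp_rot: [3.138, -0.004, 0.117]
contact_force: [-0.0, -0.7, -1.6]
grip_width: 23.4
finger_force: 30.0
time: 5.4
tool_pos: [476.7, -274.0, 205.3]
tcp_rot: [3.139, -0.002, 0.117]
contact_force: [-0.4, -0.8, -1.5]
grip_width: 23.7
finger_force: 30.0
t 5.4 pos [ 476.72 -273.98  205.32] rpy [ 3.1393e+00 -2.3000e-03  1.1670e-01] F [-0.36 -0.78 -1.51] w 23.7 grip 30.0
row [ 1.6642e+00 -3.9530e+00 -2.1000e-03] [ 0.0007 -0.0007 -0.0001]
```

View pics/g2.png

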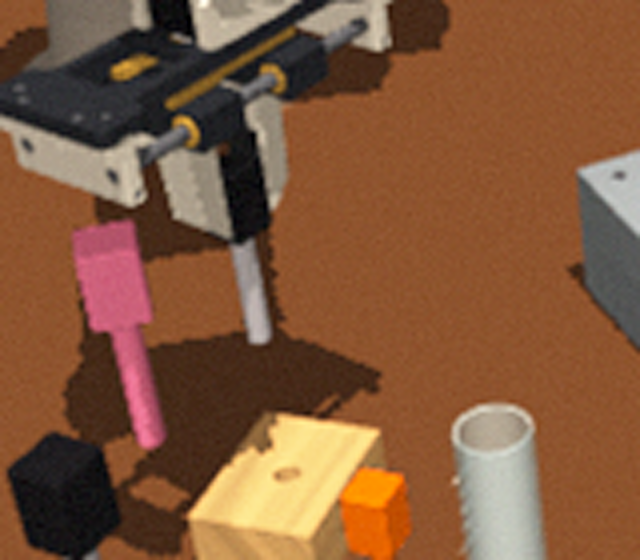

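```bash
python3 -c "
from h import *
p=viewer.capture('scene');print(proj(p,[476.7,-274,130.7]),proj(p,[476.7,-274,198.7]))"
python3 -m handwheel '0.2 -0.48 0 0 0 0 -1;0.416 -0.988 0 0 0 0 -1;0.416 -0.988 0 0 0 0 -1;0.416 -0.988 0 0 0 0 -1'
python3 -m handwheel '0.416 -0.988 0 0 0 0 -1;0.416 -0.988 0 0 0 0 -1;0.416 -0.988 0 0 0 0 -1'
python3 -m handwheel '0.416 -0.988 0 0 0 0 -1;0.416 -0.988 0 0 0 0 -1;0.416 -0.988 0 0 0 0 -1'
python3 -m handwheel '0.2 -0.48 0 0 0 0 -1;0.34 -0.8 0 0 0 0 -1;0.42 -0.988 0 0 0 0 -1;0.42 -0.988 0 0 0 0 -1;0.42 -0.988 0 0 0 0 -1;0.42 -0.988 0 0 0 0 -1'
python3 -c "
from h import *
go([596.5,138,150],.117)
o=bot.get_obs()
a=[]
for i in range(2):
  p=viewer.capture('scene');a.append(bot.get_obs()['contact_force'])
q=viewer.capture('top')
x=o['tool_pos'];print(np.mean(a,0),'tip',proj(p,x-[0,0,74.6]),'under',proj(p,x-[0,0,6.6]),'well',proj(p,[597,138,90]))
save(p,'w1.png',(250,90,390,230),4)"
```

```text
[np.float64(154.52639050844428), np.float64(234.15365254501464)] [np.float64(149.25167541667255), np.float64(206.84357688496712)]
time: 5.83
tool_pos: [505.7, -165.9, 202.0]
tcp_rot: [-3.138, 0.003, 0.121]
contact_force: [0.8, 0.1, -0.9]
grip_width: 24.0
finger_force: 30.0
time: 6.08
tool_pos: [535.3, -64.9, 202.2]
tcp_rot: [-3.139, 0.003, 0.117]
contact_force: [0.6, -0.5, -1.1]
grip_width: 23.9
finger_force: 30.0
time: 6.33
tool_pos: [565.3, 38.6, 202.2]
tcp_rot: [-3.14, 0.003, 0.118]
contact_force: [-0.5, -0.2, -1.3]
grip_width: 23.9
finger_force: 30.0
time: 6.83
tool_pos: [595.1, 137.3, 202.6]
tcp_rot: [3.141, 0.003, 0.116]
contact_force: [-0.8, -0.4, -1.5]
grip_width: 23.8
finger_force: 30.0
t 6.83 pos [595.15 137.29 202.59] rpy [3.1409e+00 3.0000e-03 1.1630e-01] F [-0.78 -0.43 -1.52] w 23.8 grip 30.0
row [ 0.0158 -0.0059  0.5258] [ 0.0002  0.0009 -0.0002]
[-0.15694649 -0.52749566 -1.07058132] tip [np.float64(313.79972387080403), np.float64(172.70065125987094)] under [np.float64(314.45264085087945), np.float64(148.3614696264118)] well [np.float64(314.211393340296), np.float64(185.77147120636974)]
```

View pics/w1.png

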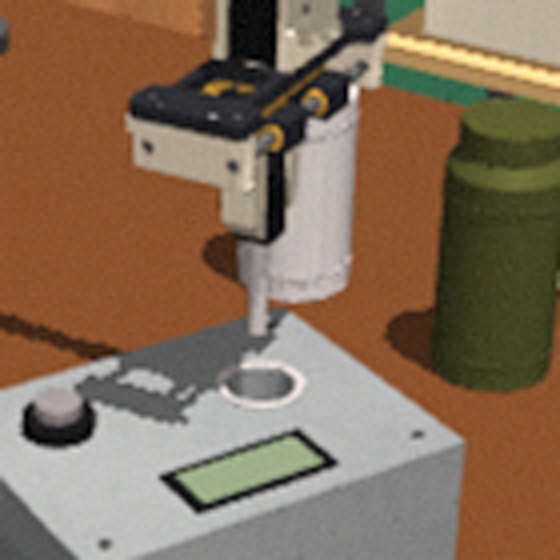

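```bash
cat > chk.py <<'E'
import sys
from h import *
o=bot.get_obs();f=o["contact_force"];p=o["tool_pos"]
print("t%.2f"%o["time"],p.round(2),"F",f.round(1),"M",o["moment"].round(2))
lo,hi=float(sys.argv[1]),float(sys.argv[2])
sys.exit(0 if lo<f[2]<hi and np.hypot(f[0],f[1])<6 else 1)
E
python3 -m handwheel '0.029 -0.004 0 0 0 0.162 -1;0.029 -0.004 0 0 0 0.162 -1;0.029 -0.004 0 0 0 0.162 -1;0.029 -0.004 0 0 0 0.162 -1;0.029 -0.004 0 0 0 0.162 -1;0.029 -0.004 0 0 0 0.162 -1;0.029 -0.004 0 0 0 0.162 -1'
python3 -c "
from h import *
go([598,138,132],-.393)"
```

```text
time: 7.57
tool_pos: [598.6, 138.5, 204.3]
tcp_rot: [3.142, -0.0, -0.39]
contact_force: [-0.9, -0.6, -1.4]
grip_width: 24.0
finger_force: 30.0
t 7.57 pos [598.62 138.48 204.29] rpy [ 3.1415e+00 -1.0000e-04 -3.8970e-01] F [-0.88 -0.64 -1.42] w 24.0 grip 30.0
row [-0.004   0.0068  0.7229] [ 0.    -0.     0.001]
```

```bash
python3 -m handwheel '-0.002 0.004 0.2 0 0 0 -1;-0.004 0.006 0.4 0 0 0 -1;-0.004 0.006 0.55 0 0 0 -1;-0.004 0.006 0.65 0 0 0 -1;-0.004 0.006 0.72 0 0 0 -1;-0.004 0.006 0.72 0 0 0 -1;-0.004 0.006 0.72 0 0 0 -1' >/dev/null; python3 chk.py -3 3
python3 -m handwheel '0 0 0 0 0 0 -1' >/dev/null; python3 chk.py -3 3
python3 -m handwheel '0 0 0 0 0 0 -1' >/dev/null; python3 chk.py -3 3
```

```text
t8.15 [598.34 138.67 132.53] F [ 0.7 -0.  -1.2] M [ 0.04  0.04 -0.01]
t8.23 [598.71 138.78 133.25] F [ 0.  -0.4 -1.3] M [0.06 0.01 0.  ]
t8.32 [598.65 138.8  133.27] F [ 0.1  0.3 -0.6] M [0.04 0.01 0.01]
```

```bash
python3 -m handwheel '0 0 0.03 0 0 0 -1;0 0 0.05 0 0 0 -1;0 0 0.05 0 0 0 -1' >/dev/null; python3 chk.py -3 1 &&
python3 -m handwheel '0 0 0.01 0 0 0 -1;0 0 0.01 0 0 0 -1' >/dev/null && python3 chk.py -3 1 &&
python3 -m handwheel '0 0 0.01 0 0 0 -1;0 0 0.01 0 0 0 -1' >/dev/null && python3 chk.py -3 1 &&
python3 -m handwheel '0 0 0.01 0 0 0 -1;0 0 0.01 0 0 0 -1' >/dev/null && python3 chk.py -3 1 &&
python3 -m handwheel '0 0 0.01 0 0 0 -1;0 0 0.01 0 0 0 -1' >/dev/null && python3 chk.py -3 1 &&
python3 -m handwheel '0 0 0.01 0 0 0 -1;0 0 0.01 0 0 0 -1' >/dev/null && python3 chk.py -3 1 &&
python3 -m handwheel '0 0 0.01 0 0 0 -1;0 0 0.01 0 0 0 -1' >/dev/null && python3 chk.py -3 1
```

```text
t8.57 [597.79 138.69 126.83] F [ 0.5  0.5 -1.1] M [-0.03  0.05 -0.03]
t8.73 [597.93 138.7  126.  ] F [-0.5 -0.3 -0.6] M [0.06 0.07 0.02]
t8.90 [597.99 138.68 125.03] F [ 0.2 -0.6 -1.5] M [0.06 0.04 0.01]
t9.07 [598.13 138.72 124.21] F [-0.4 -0.1  1.1] M [ 0.03  0.01 -0.02]
```

```bash
python3 -m handwheel '0 0 0.01 0 0 0 -1;0 0 0.02 0 0 0 -1' >/dev/null && python3 chk.py 1 7 &&
python3 -m handwheel '0.006 0 0 0 0 0 -1;0.012 0 0 0 0 0 -1' >/dev/null && python3 chk.py 1 7 &&
python3 -m handwheel '0.006 0 0 0 0 0 -1;0.012 0 0 0 0 0 -1' >/dev/null && python3 chk.py 1 7 &&
python3 -m handwheel '0 0.006 0 0 0 0 -1;0 0.012 0 0 0 0 -1' >/dev/null && python3 chk.py 1 7 &&
python3 -m handwheel '0 0.006 0 0 0 0 -1;0 0.012 0 0 0 0 -1' >/dev/null && python3 chk.py 1 7 &&
python3 -m handwheel '-0.006 0 0 0 0 0 -1;-0.012 0 0 0 0 0 -1' >/dev/null && python3 chk.py 1 7 &&
python3 -m handwheel '-0.006 0 0 0 0 0 -1;-0.012 0 0 0 0 0 -1' >/dev/null && python3 chk.py 1 7 &&
python3 -m handwheel '-0.006 0 0 0 0 0 -1;-0.012 0 0 0 0 0 -1' >/dev/null && python3 chk.py 1 7 &&
python3 -m handwheel '-0.006 0 0 0 0 0 -1;-0.012 0 0 0 0 0 -1' >/dev/null && python3 chk.py 1 7
```

```text
t9.23 [598.2  138.71 122.52] F [-0.5 -0.6  2.5] M [ 0.06  0.2  -0.04]
t9.40 [598.84 138.44 122.33] F [-1.6  1.6  2.6] M [0.23 0.53 0.  ]
t9.57 [600.11 137.93 122.26] F [-1.8  0.4  2.5] M [0.3  0.47 0.07]
t9.73 [600.21 136.96 122.38] F [0.6 1.9 2. ] M [ 0.53  0.08 -0.01]
t9.90 [599.53 135.12 122.22] F [-0.4 -0.5 -0.3] M [ 0.01  0.01 -0.02]
```

```bash
python3 -m handwheel '0 0 0 0 0 0 -1' >/dev/null && python3 chk.py -3 1.2 &&
python3 -m handwheel '0 0 0.01 0 0 0 -1;0 0 0.01 0 0 0 -1' >/dev/null && python3 chk.py -3 1.5 &&
python3 -m handwheel '0 0 0.01 0 0 0 -1;0 0 0.01 0 0 0 -1' >/dev/null && python3 chk.py -3 1.5 &&
python3 -m handwheel '0 0 0.01 0 0 0 -1;0 0 0.01 0 0 0 -1' >/dev/null && python3 chk.py -3 1.5 &&
python3 -m handwheel '0 0 0.01 0 0 0 -1;0 0 0.01 0 0 0 -1' >/dev/null && python3 chk.py -3 1.5
```

```text
t9.98 [599.18 135.   121.84] F [-0.6 -0.8 -0.4] M [0.02 0.04 0.05]
t10.15 [599.08 135.11 120.59] F [-1.  -2.6 -1. ] M [-0.33 -0.01 -0.02]
t10.32 [599.18 135.11 119.82] F [ 0.1 -2.1 -0.2] M [-0.49  0.05  0.02]
t10.48 [599.22 135.19 119.01] F [-0.9 -3.2  1. ] M [-0.67  0.21 -0.01]
t10.65 [599.24 135.25 118.11] F [-0.4 -3.1  1.1] M [-0.8   0.23  0.  ]
```

```bash
python3 -m handwheel '0.003 0.007 0 0 0 0 -1;0.003 0.007 0 0 0 0 -1' >/dev/null && python3 chk.py -3 1.5 &&
python3 -m handwheel '0 0 0.01 0 0 0 -1;0 0 0.01 0 0 0 -1' >/dev/null && python3 chk.py -3 1.5 &&
python3 -m handwheel '0 0 0.01 0 0 0 -1;0 0 0.01 0 0 0 -1' >/dev/null && python3 chk.py -3 1.5
```

```text
t10.82 [599.26 134.97 118.06] F [-0.3 -2.  -0.5] M [-0.4   0.15 -0.05]
t10.98 [599.23 134.97 116.93] F [-0.3 -2.7 -0.1] M [-0.34  0.11 -0.01]
t11.15 [599.27 134.92 115.91] F [-0.8 -2.  -0.3] M [-0.27  0.1   0.  ]
```

```bash
python3 -m handwheel '0.002 0.005 0.01 0 0 0 -1;0.002 0.005 0.01 0 0 0 -1' >/dev/null && python3 chk.py -3 1.5 &&
python3 -m handwheel '0 0 0.01 0 0 0 -1;0 0 0.01 0 0 0 -1' >/dev/null && python3 chk.py -3 1.5 &&
python3 -m handwheel '0 0 0.01 0 0 0 -1;0 0 0.02 0 0 0 -1' >/dev/null && python3 chk.py -3 1.5 &&
python3 -m handwheel '0 0 0.01 0 0 0 -1;0 0 0.015 0 0 0 -1' >/dev/null && python3 chk.py -3 1.5 &&
python3 -m handwheel '0 0 0.01 0 0 0 -1;0 0 0.01 0 0 0 -1' >/dev/null && python3 chk.py -3 1 &&
python3 -m handwheel '0 0 0.01 0 0 0 -1;0 0 0.01 0 0 0 -1' >/dev/null && python3 chk.py -3 0.8 &&
python3 -m handwheel '0 0 0.005 0 0 0 -1;0 0 0.005 0 0 0 -1' >/dev/null && python3 chk.py -3 0.8 &&
python3 -m handwheel '0 0 0.005 0 0 0 -1;0 0 0.005 0 0 0 -1' >/dev/null && python3 chk.py -3 0.8
```

```text
t11.32 [599.42 134.57 115.  ] F [0.4 0.  0.3] M [ 0.03 -0.06  0.01]
t11.48 [599.35 134.45 114.  ] F [ 0.1  0.4 -0.8] M [0.07 0.01 0.02]
t11.65 [599.45 134.39 112.18] F [-0.2 -0.8 -0.9] M [ 0.08 -0.05 -0.01]
t11.82 [599.29 134.32 110.49] F [-0.1 -0.1 -0.6] M [0.04 0.04 0.03]
t11.98 [599.24 134.26 109.45] F [-0.1  0.8 -1.6] M [0.05 0.04 0.04]
t12.15 [599.43 134.28 108.66] F [0.2 0.5 0. ] M [ 0.05 -0.02  0.01]
t12.32 [599.43 134.28 108.29] F [0.9 0.7 0.2] M [-0.    0.05 -0.  ]
t12.48 [599.44 134.27 107.83] F [0.3 0.1 1. ] M [ 0.04  0.1  -0.01]
```

```bash
python3 -m handwheel '0 0 -0.005 0 0 0 -1;0 0 -0.005 0 0 0 -1;0 0 -0.005 0 0 0 -0.4;0 0 -0.005 0 0 0 -0.2;0 0 -0.005 0 0 0 0.1;0 0 -0.005 0 0 0 0.2;0 0 -0.005 0 0 0 0.2;0 0 -0.005 0 0 0 0.2' >/dev/null; python3 -m handwheel '0 0 0 0 0 0 0.2;0 0 0 0 0 0 0.2'; python3 chk.py -3 3 
python3 -m handwheel '0 0 -0.1 0 0 0 0.2;0 0 -0.4 0 0 0 0.2;0 0 -0.8 0 0 0 0.2;0 0 -1 0 0 0 0.2;0 0 -1 0 0 0 0.2;0 0 -1 0 0 0 0.2'
python3 - <<'E'
from h import *
p=viewer.capture('scene');t=viewer.capture('top')
o=bot.get_obs()
for z in(102,138,34): print(z,proj(p,[599.4,134.3,z]),proj(t,[599.4,134.3,z]))
a=cv2.resize(p["frame"][120:240,230:370],None,fx=4,fy=4,interpolation=cv2.INTER_CUBIC)
cv2.imwrite("pics/w2.png",a[:,:,::-1])
r=viewer.recognise("check_button_top",p); print([(x["centre"],x["score"]) for x in r[:3]])
for n,z in(("mouth",90),):
    # button distance scan vs heights, scene & top
    for h in(95,100,105,110,115): print(h,atz(p,(264.5,190.5),h).round(1),atz(t,(284,230.3),h).round(1))
E
```

```text
time: 13.32
tool_pos: [599.3, 134.3, 108.2]
tcp_rot: [3.142, -0.0, -0.392]
contact_force: [0.3, 0.2, 0.3]
grip_width: 55.1
finger_force: 0.0
t13.32 [599.34 134.28 108.19] F [0.3 0.2 0.3] M [ 0.04  0.05 -0.03]
time: 13.82
tool_pos: [600.0, 134.4, 210.4]
tcp_rot: [-3.14, -0.004, -0.392]
contact_force: [0.6, -0.0, -0.4]
grip_width: 55.5
finger_force: 0.0
102 [np.float64(314.2849750943899), np.float64(182.6111389107948)] [np.float64(241.58548169658917), np.float64(201.92333521232828)]
138 [np.float64(314.6306650235038), np.float64(170.1778607851751)] [np.float64(240.26551852872515), np.float64(199.21605435489195)]
34 [np.float64(313.66117481273864), np.float64(205.04709015904217)] [np.float64(243.86994459520426), np.float64(206.60883161519553)]
[([264.2, 192.6], 0.6)]
95 [514.4  38.9  95. ] [528.5  21.8  95. ]
100 [519.7  32.7 100. ] [527.9  21.8 100. ]
105 [524.9  26.5 105. ] [527.2  21.8 105. ]
110 [530.2  20.3 110. ] [526.6  21.8 110. ]
115 [535.4  14.1 115. ] [525.9  21.8 115. ]
```

View pics/w2.png

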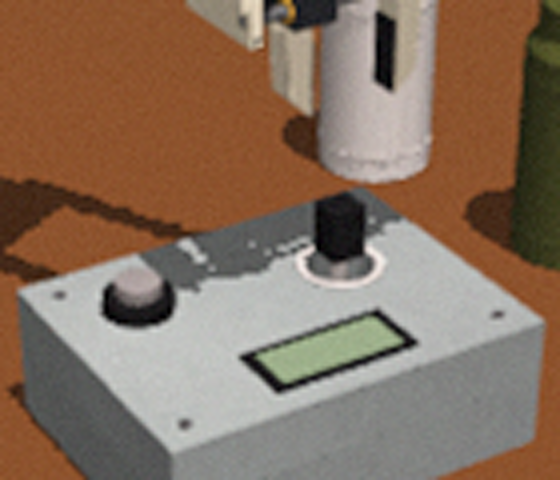

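```bash
python3 -c "
from h import *
go([526.5,22.3,125],-.392)"
```

```text
t 13.97 pos [598.58 134.18 207.  ] rpy [ 3.1403e+00  2.2000e-03 -3.9240e-01] F [-0.11  0.2  -1.17] w 54.8 grip 0.0
row [-0.2364  1.3084  0.8222] [ 0.0004  0.0007 -0.0001]
```

```bash
python3 -m handwheel '-0.06 0.33 0 0 0 0 0.2;-0.12 0.65 0 0 0 0 0;-0.12 0.65 0 0 0 0 -1;-0.12 0.65 0 0 0 0 -1' >/dev/null
python3 -m handwheel '-0.06 0.33 0 0 0 0 -1;-0.116 0.658 0 0 0 0 -1;-0.116 0.658 0.4 0 0 0 -1;-0.116 0.658 0.6 0 0 0 -1;-0.116 0.658 0.8 0 0 0 -1;-0.116 0.658 0.8 0 0 0 -1;-0.116 0.658 0.8 0 0 0 -1;-0.116 0.658 0.8 0 0 0 -1'
python3 -c "
from h import *
go([526.5,22.3,112],-.392)"
```

```text
time: 14.97
tool_pos: [528.5, 22.9, 128.9]
tcp_rot: [-3.141, -0.001, -0.392]
contact_force: [0.2, 0.4, 0.7]
grip_width: 0.4
finger_force: 0.0
t 14.97 pos [528.49  22.89 128.94] rpy [-3.1412e+00 -1.2000e-03 -3.9170e-01] F [0.17 0.42 0.66] w 0.4 grip 0.0
row [-0.0164  0.0131  0.1694] [-0.0001 -0.0004  0.0001]
```

```bash
python3 -m handwheel '-0.014 0.012 0.07 0 0 0 -1;-0.014 0.012 0.12 0 0 0 -1;-0.014 0.012 0.12 0 0 0 -1' >/dev/null; python3 chk.py -3 2 &&
python3 -m handwheel '0 0 0.02 0 0 0 -1;0 0 0.02 0 0 0 -1' >/dev/null && python3 chk.py -3 2.5 &&
python3 -m handwheel '0 0 0.02 0 0 0 -1;0 0 0.02 0 0 0 -1' >/dev/null && python3 chk.py -3 2.5 &&
python3 -m handwheel '0 0 0.02 0 0 0 -1;0 0 0.02 0 0 0 -1' >/dev/null && python3 chk.py -3 2.5 &&
python3 -m handwheel '0 0 0.02 0 0 0 -1;0 0 0.02 0 0 0 -1' >/dev/null && python3 chk.py -3 2.5 &&
python3 -m handwheel '0 0 0.02 0 0 0 -1;0 0 0.02 0 0 0 -1' >/dev/null && python3 chk.py -3 2.5 &&
python3 -m handwheel '0 0 0.02 0 0 0 -1;0 0 0.02 0 0 0 -1' >/dev/null && python3 chk.py -3 2.5 &&
python3 -m handwheel '0 0 0.02 0 0 0 -1;0 0 0.02 0 0 0 -1' >/dev/null && python3 chk.py -3 2.5
```

```text
t15.22 [525.34  22.01 115.67] F [ 0.3  0.3 -0.2] M [-0.01 -0.01  0.04]
t15.38 [525.77  21.88 114.15] F [-0.4 -0.9  0.2] M [ 0.05 -0.01  0.04]
t15.55 [526.01  21.83 112.23] F [-0.8  0.8  2. ] M [0.06 0.04 0.02]
t15.72 [526.06  21.81 110.27] F [ 0.1 -0.7  2.3] M [ 0.08 -0.06 -0.01]
t15.88 [526.02  21.82 108.24] F [0.5 0.4 2.7] M [ 0.07 -0.07  0.02]
```

```bash
python3 -m handwheel '0 0 0.01 0 0 0 -1;0 0 0.01 0 0 0 -1' >/dev/null && python3 chk.py -3 8 &&
python3 -m handwheel '0 0 0.01 0 0 0 -1;0 0 0.01 0 0 0 -1' >/dev/null && python3 chk.py -3 8 &&
python3 -m handwheel '0 0 0.007 0 0 0 -1;0 0 0.007 0 0 0 -1' >/dev/null && python3 chk.py -3 8 &&
python3 -m handwheel '0 0 0.007 0 0 0 -1;0 0 0.007 0 0 0 -1' >/dev/null && python3 chk.py -3 8 &&
python3 -m handwheel '0 0 0.007 0 0 0 -1;0 0 0.007 0 0 0 -1' >/dev/null && python3 chk.py -3 8
```

```text
t16.05 [526.05  21.81 107.34] F [0.4 0.3 4.1] M [ 0.03 -0.02  0.04]
t16.22 [526.04  21.82 106.3 ] F [-0.6 -0.2  4.8] M [ 0.04 -0.08  0.02]
t16.38 [526.06  21.82 106.19] F [-0.7  0.1  8.4] M [ 0.03  0.11 -0.05]
```

```bash
python3 -m handwheel '0 0 0.003 0 0 0 -1;0 0 0.003 0 0 0 -1;0 0 0.003 0 0 0 -1'; python3 chk.py 0 30
python3 -m handwheel '0 0 -0.03 0 0 0 -1;0 0 -0.08 0 0 0 -1;0 0 -0.3 0 0 0 -1;0 0 -0.6 0 0 0 -1;0 0 -0.9 0 0 0 -1;0 0 -0.9 0 0 0 -1;0 0 -0.9 0 0 0 -1;0 0 -0.9 0 0 0 -1'
python3 - <<'E'
from h import *
p=viewer.capture('scene');t=viewer.capture('top')
save(p,'end.png'); print(np.abs(bot.get_obs()["dq"]).max())
E
```

```text
time: 16.63
tool_pos: [526.1, 21.8, 106.1]
tcp_rot: [-3.141, -0.001, -0.392]
contact_force: [-2.6, -0.1, 11.0]
grip_width: 0.4
finger_force: 5.4
t16.63 [526.09  21.82 106.15] F [-2.6 -0.1 11. ] M [ 0.09  0.31 -0.01]
time: 17.3
tool_pos: [524.9, 21.9, 194.3]
tcp_rot: [3.141, 0.002, -0.392]
contact_force: [-1.0, -0.2, -0.5]
grip_width: 0.6
finger_force: 0.0
0.006511335038475896
```

View pics/end.png

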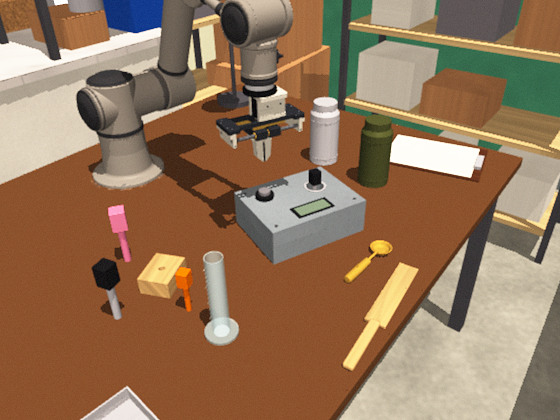

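The picture shows the plug seated upright at (315,180), the button up at (264,193), the arm clear of everything, and the bystanders where they started.

```bash
python3 -c "
from plant import bot
print(bot.close_job())"
```

```text
the job is handed in; nothing more can be done
None
```

The check plug is seated fully home and upright in the meter's hidden socket, the check button was pressed to its stop (11 N) and released, and the job is handed in at about 17 s with nothing else moved.

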